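# Lever open the shielded vial well

## Task

Open the shielded vial well: push the red safety bolt all the way in so that it no longer blocks the lever, then press the blue pad at the long end of the lever down to its stop, so that the short end raises the heavy steel lid. Finish while still holding the pad down with the fingers and the lid raised. Do not touch the lid, and leave the bottle, cork, dish and tape standing where they are.

Things in the scene. Friction and masses are not known exactly. Their poses are not given: they have to be found in the camera images.
- well: vial well on a grey base plate 386 x 150 x 10 mm that is fixed to the bench; all other parts of it are given in its frame (mm): origin on the bench under the lever's axle, z up, -x towards the long end of the lever (blue pad), +x towards the white well and its lid, +y the side on which the red bolt sticks out. Plate from x -200 to 186, y -75 to 75. White well x 88 to 170, y -70 to 70, 68 high. Two grey cheeks at y -31 to 31, x -18 to 18, 96 high, carry the axle at height 75
- pad_top (a point): middle of the upper face of the blue pad (60 long, 54 wide, 8 thick, mm) on the long end of the steel lever, 165 mm from the axle; x along the lever towards the axle, z out of the pad. At rest about 120 mm above the bench at well x -159; at the stop about 41 mm above the bench at well x -162. The lever bar is 26 wide and 12 thick and its short end, with a roller 75 mm beyond the axle, lies under the lid's front edge
- lever (a joint): angle of the lever, rad: 0 at rest (long end tilted up by 0.2), grows as the pad goes down, 0.48 at the stop. The lid's weight pushes it back; the pad needs about 3 to 8 N. With the bolt not pushed in it stops below 0.06
- lid (a joint): opening of the heavy lid (dark steel plate 112 x 146 x 16 mm with a yellow panel, 1.6 kg, hinged at the far edge of the well), rad: 0 shut, about 0.35 when the lever is at its stop; it falls shut when the lever is let go
- lid_edge (a point): middle of the upper front edge of the lid, at well x 60, 84 mm above the bench when shut
- bolt (a joint): travel of the red cross bolt, m: 0 to 0.008 at the start (block under the lever), 0.045 at its stop when pushed fully in along the well's -y. It stays where it is left; moving it takes about 2 to 3 N
- bolt_face (a point): middle of the outer face of the red upright push plate on the end of the bolt (36 wide along x, 10 thick along y, from 30 to 84 mm above the bench); this point is 60 mm above the bench at well x -75, y +105 minus the bolt's travel, and the face looks along the well's +y. Push it along the well's -y
- dropper_bottle: brown glass dropper bottle with black cap, 33 mm across, 79 high, loose; origin under its middle
- cork: cork stopper, 27 mm across, 26 high, loose; origin under its middle
- petri_dish: open glass dish, 78 mm across, 15 high, loose; origin under its middle
- masking_tape: roll of masking tape lying flat, 98 mm across, 25 high, loose; origin under its middle

How it is judged:
On the way, in this order (a step that is already met when the one before it is completed fails the run):
1. the bolt is pushed fully in (more than 40 mm) with the lid still shut (value of joint bolt above 0.04 m and value of joint lid below 0.06 rad), for 0.2 s.
2. the lever is pressed to its stop by the fingers and the lid is up (value of joint lever above 0.43 rad and value of joint lid above 0.29 rad and contact force between the fingers and lever above 1 N), for 0.3 s.
At the end, for the whole second after the job is handed in: bolt in by more than 38 mm, lever within 0.05 rad of its stop and pressed by the fingers with more than 1 N, lid raised by 0.29 to 0.45 rad and resting on the lever only (all of step 2 and value of joint bolt above 0.038 m and value of joint lid below 0.45 rad and contact force between the arm and lid below 0.5 N); the arm keeps its last pose, push and grip.
It fails at once if the robot touches the lid (contact force between any of the fingers, the arm and lid above 1 N).
It fails at once if a bystander is moved or lifted by more than 20 mm (distance of any of dropper_bottle, cork, petri_dish, masking_tape from where it was at the start of the episode above 0.02 m).
It also fails if it takes over 38 s, if anything falls off the work surface, if the arm or the gripper's body presses on something with over 40 N, if the wrist force passes 120 N, or if a joint passes its speed limit or range.

## Robot

A 7-joint arm with a two-finger parallel gripper is mounted at the origin on a cart in front of the work surface, level with it; the furniture and walls round the work are solid. World frame = base frame: x ahead of the robot, y to its left, z up, the work surface at z = 0. Lengths are in m, angles in rad, forces in N, time in s.
With the tool pointing down it reaches from about 0.35 to 0.9 m from the base axis. Payload 7.2 kg.
Tool frame: the origin (TCP) lies on the centre line of the jaws, within the pads' length; the fingertips stand 8 mm ahead of it and the grasp point (between the pads) lies 11 mm behind it; x points along the fingers, y is the direction in which the jaws open and shut, and the axes are right-handed (so a half turn about x gives the same grasp; the last joint's range is limited). The gripper opens to 85 mm and grips with 20 to 120 N. Pads are 22 mm wide; open, the fingers measure 114 mm over their backs; the gripper's body (76 mm by 85 mm) begins 54 mm behind the grasp point. The pads swing forward as they close: fully open they stand 13 mm farther back than shut.
Start: joints at [1.226, 0.411, -0.013, 1.596, 0.006, 1.134, -0.082], TCP at [0.171, -0.601, 0.239] pointing down, gripper open.
Joint ranges: [-2.95, 2.95], [-0.29, 1.99], [-1.47, 1.44], [0.14, 2.54], [-1.03, 4.17], [0.13, 1.85], [-2.86, 2.86]. Speed limits (rad/s): [2.39, 2.39, 3.01, 3.01, 3.14, 3.14, 3.14].

## Interface

Orientations are given as a rotation vector (axis times angle).
In Python, from workcell import read_state, read_camera, get_calibration, job_done, cut_out, pinpoint gives the robot as it stands.
- The arm moves only by the tool step_arm, never from a script. Its argument "plan" is a list of rows, each an object of numbers: "tx", "ty", "tz": the shift along the tool's x, y, z in units of 25 mm (1.0 is 25 mm); "wx", "wy", "wz": the turn, a rotation vector about the tool's x, y, z in units of 5 degrees (1.0 is 5 degrees); "hand": the finger opening in mm, from 0 to 85.4. In form: [{"tx": .., "ty": .., "tz": .., "wx": .., "wy": .., "wz": .., "hand": ..}, ...]. A call has exactly 5 rows; each row is the pose to reach, as a shift and turn from the pose commanded when the call began, along the tool's axes at that moment; what a row does not reach only later rows make up. A row lasts 1/12 s, in which the tool goes at most 41.7 mm and 7.16 degrees, less where a joint would pass 70% of its speed; a pose out of reach is approached as far as the arm can. A call with a gripper value outside its range is refused whole. The fingers move at their own pace and stop on an object; "grip_force" is the grip in N (left out, the last holds). Time passes only in rows, so rows that repeat a pose let the fingers close, or fill a call up. It gives the time, the measured TCP pose, the force and the opening at its end, in the units of the state.
- read_state(): the state, without advancing time (a new reading comes with each control period).
- read_camera(name): name is "scene" or "side" or "wrist"; returns (picture, depth): 400x640x3 uint8, red, green, blue; 400x640 float32, m along the optical axis (not along the pixel's ray), 0 where there is no reading.
- get_calibration(name): a dict with "fx", "fy", "cx", "cy" (pixels), "extrinsics" (4x4, takes a point from camera to world coordinates); the wrist camera has in their place "mount" (4x4, takes a point from camera to tool coordinates, whose origin is the TCP and whose axes are the tool frame's). Camera axes: x right, y down, z forward; pixel columns grow to the right and rows downward; lengths in m; the calibration is good to about 2 mm. The wrist camera is an equidistant fisheye: a pixel r from the principal point sees the ray r / f radians off the axis. A picture is of the moment at which its call begins: read the wrist's pose just before it. get_calibration takes no time and is no camera call.
- job_done(): hands the job in, once; it reports no verdict.
Trained networks look in the newest picture that a camera, given by its name, has taken for a name from the list of things; names that differ only in an ending like _2 or _b are one class to them, and where a whole thing is asked for, a point or a joint stands for the part that bears it (a point fixed in the world has none). Each returns a list of dicts, best first, with "p" (0 to 1); they miss things now and then, are a little off and sometimes report something else, mostly with a low value. They report only what shows in the picture. A call takes as long as a camera call.
- cut_out(camera, label): "region" (400x640 bool, what is visible of it) and "centre" ([column, row] in pixels, amid what is visible of it).
- pinpoint(camera, label): "centre" ([column, row] in pixels: a listed point, or the origin of a listed thing).
The state is a dict: "time": time; "q": joint angles; "joint_velocities": joint speeds; "tau": joint torques, N m; "tool_pos": TCP position; "tcp_rot": TCP orientation; "contact_force": force on the tool from outside, world axes, zero at the start; "torque": the same for the moment, N m; "gripper_width": finger opening in m.
Only numpy, scipy, OpenCV 4.12 (cv2) and the standard library are available. Lean on these libraries where they do the work, as an engineer would, in place of code of your own. Each camera call takes 0.05 s, during which the arm holds its last target.

## Working session

There is one attempt and no reset: what is moved stays moved. The work goes in short steps, Python scripts to look and compute and a tool call to move; the robot and the scene stay as the last step left them, time stands still between calls to the robot, and variables do not carry over. Pictures are saved under pics/ and viewed, and the job is handed in when it is done.

Besides the shell and the picture viewer there is one more tool, called after "Emit:" by a JSON object that holds its "fn" and its "kwargs". step_arm: Moves the arm, as the interface text tells. Its arguments: {"type":"object","properties":{"plan":{"type":"array","items":{"type":"object","properties":{"tx":{"type":"number"},"ty":{"type":"number"},"tz":{"type":"number"},"wx":{"type":"number"},"wy":{"type":"number"},"wz":{"type":"number"},"hand":{"type":"number"}}}},"grip_force":{"type":"number"}},"required":["plan"]}

```bash
mkdir -p pics; ls; cat > h.py <<'E'
import numpy as np, cv2
from workcell import *
from scipy.spatial.transform import Rotation as R
def snap(n,f):
    p,d=read_camera(n); cv2.imwrite('pics/'+f,p[:,:,::-1]); np.save('pics/%s_d.npy'%n,d); return p,d
def px2w(n,c,d):
    k=get_calibration(n); u,v=c; z=d
    return (np.array(k['extrinsics'])@[ (u-k['cx'])/k['fx']*z,(v-k['cy'])/k['fy']*z,z,1])[:3]
E
python3 - <<'E'
from h import *
s=read_state(); print(s['time'],s['tool_pos'],s['tcp_rot'],s['q'],s['contact_force'])
print(R.from_rotvec(s['tcp_rot']).as_matrix().round(3))
for n in('scene','side'):
    p,d=snap(n,n+'1.png'); print(np.array(get_calibration(n)['extrinsics']).round(3))
    for l in('pad_top','bolt_face','lid_edge','dropper_bottle','cork','petri_dish','masking_tape','well'):
        for r in pinpoint(n,l)[:1]:
            c=r['centre'];u,v=int(round(c[0])),int(round(c[1]))
            if 0<=u<640 and 0<=v<400: print(n,l,r['p'],np.round(c),px2w(n,c,d[v,u]).round(3))
print(read_state()['time'])
E
```

```text
pics
0.0 [ 0.17063938 -0.60075808  0.23846491] [ 2.07352288  0.29054251 -2.07423713] [ 1.22580129  0.41189042 -0.01274744  1.59702909  0.00562546  1.13430778
 -0.08222929] [ 0.34591039 -1.18551332 -0.64381526]
[[-0.001  0.273 -0.962]
 [ 0.001 -0.962 -0.273]
 [-1.    -0.002  0.   ]]
[[-0.777 -0.467  0.422  0.019]
 [-0.629  0.554 -0.545  0.804]
 [ 0.02  -0.689 -0.725  1.118]
 [ 0.     0.     0.     1.   ]]
scene bolt_face 0.93 [352. 240.] [0.469 0.07  0.069]
scene lid_edge 0.56 [288. 235.] [0.601 0.173 0.083]
scene dropper_bottle 0.56 [302. 298.] [0.477 0.266 0.02 ]
scene cork 0.56 [387. 239.] [ 0.424 -0.04   0.008]
scene petri_dish 0.67 [270. 219.] [0.728 0.111 0.   ]
scene masking_tape 0.78 [412. 180.] [ 0.498 -0.289  0.003]
[[-0.847 -0.275  0.455 -0.094]
 [-0.532  0.455 -0.715  1.139]
 [-0.011 -0.847 -0.531  0.92 ]
 [ 0.     0.     0.     1.   ]]
side pad_top 0.92 [352. 188.] [ 0.544 -0.044  0.12 ]
side bolt_face 0.76 [356. 224.] [0.468 0.064 0.065]
side lid_edge 0.97 [304. 227.] [0.586 0.182 0.082]
side dropper_bottle 0.57 [319. 274.] [0.479 0.265 0.008]
side cork 0.41 [382. 228.] [ 0.422 -0.031  0.009]
side petri_dish 0.5 [278. 225.] [0.655 0.22  0.09 ]
side masking_tape 0.91 [392. 192.] [ 0.487 -0.245  0.018]
side well 0.65 [319. 237.] [0.564 0.13  0.019]
0.9
```

View pics/scene1.png

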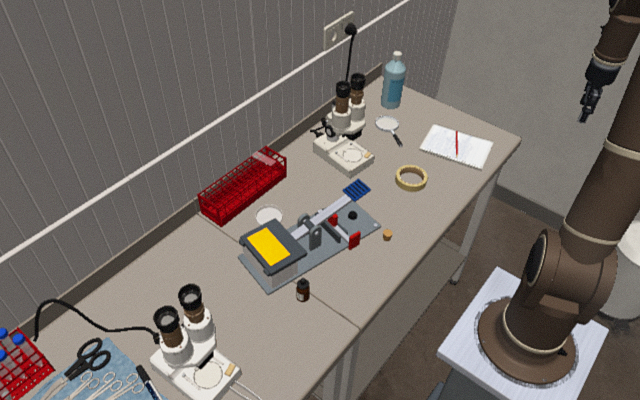

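View pics/side1.png

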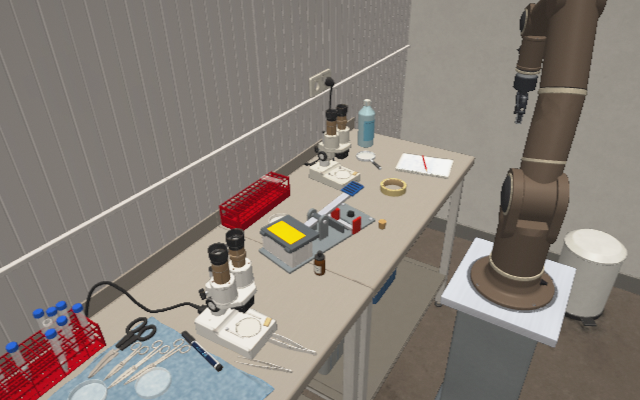

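The scene camera shows the blue pad near (357,188), the red bolt plate near (353,240), the cork at (387,235) and the bottle at (302,290). Next I refine the well pose from the depth image.

```bash
python3 - <<'E'
from h import *
for n in('scene','side'):
    p=cv2.imread('pics/%s1.png'%n)[:,:,::-1].astype(int); d=np.load('pics/%s_d.npy'%n)
    k=get_calibration(n); v,u=np.mgrid[:400,:640]
    P=np.stack([(u-k['cx'])/k['fx']*d,(v-k['cy'])/k['fy']*d,d],-1)@np.array(k['extrinsics'])[:3,:3].T+np.array(k['extrinsics'])[:3,3]
    r,g,b=p[...,0],p[...,1],p[...,2]
    x,y,z=P[...,0],P[...,1],P[...,2]
    box=(x>.35)&(x<.75)&(y>-.15)&(y<.32)&(d>0)
    for nm,m in dict(blue=(b>r+40)&(z>.08),red=(r>g+80)&(b<90)&(r>2*b)&(g<70)&(z>.015)&(x<.55)&(y>-.05),yel=(r>150)&(g>120)&(b<80)&(z>.07)).items():
        Q=P[m&box]; 
        if len(Q): print(n,nm,len(Q),Q.mean(0).round(3),Q.min(0).round(3),Q.max(0).round(3))
        if nm in('yel','red','blue') and len(Q)>5:
            re=cv2.minAreaRect((Q[:,:2]*1000).astype(np.float32)); print('  rect',np.round(re[0],0),np.round(re[1]),re[2])
    grey=(abs(r-b)<40)&(z>.004)&(z<.016)&box&(b>r)
    Q=P[grey]; print(n,'plate',len(Q),Q[:,2].mean())
    print('  rect',cv2.minAreaRect((Q[:,:2]*1000).astype(np.float32)))
    c=p[140:290,230:430]; cv2.imwrite('pics/%s_c.png'%n,cv2.resize(c[:,:,::-1].astype(np.uint8),None,fx=4,fy=4,interpolation=2))
E
```

```text
scene blue 290 [ 0.544 -0.046  0.119] [ 0.515 -0.082  0.108] [ 0.576 -0.014  0.13 ]
  rect [545. -47.] [60. 53.] 76.4300308227539
scene red 75 [0.487 0.062 0.073] [0.462 0.035 0.033] [0.55  0.079 0.088]
  rect [505.  47.] [33. 92.] 67.464599609375
scene yel 836 [0.613 0.236 0.088] [0.556 0.192 0.077] [0.68  0.274 0.094]
  rect [618. 233.] [ 61. 122.] 76.25254821777344
scene plate 2250 0.010533997842534884
  rect ((581.2530517578125, 101.29668426513672), (385.488525390625, 150.96401977539062), 76.06036376953125)
side blue 163 [ 0.544 -0.043  0.12 ] [ 0.515 -0.08   0.11 ] [ 0.578 -0.011  0.128]
  rect [547. -46.] [64. 54.] 76.2291488647461
side red 115 [0.481 0.06  0.063] [0.464 0.038 0.035] [0.55  0.078 0.089]
  rect [508.  58.] [35. 87.] 86.14678192138672
side yel 470 [0.613 0.236 0.088] [0.557 0.192 0.082] [0.673 0.277 0.093]
  rect [615. 232.] [ 70. 114.] 74.69624328613281
side plate 1068 0.010795133037466702
  rect ((580.0446166992188, 104.70796203613281), (384.67376708984375, 148.1279754638672), 76.51619720458984)
```

View pics/scene_c.png

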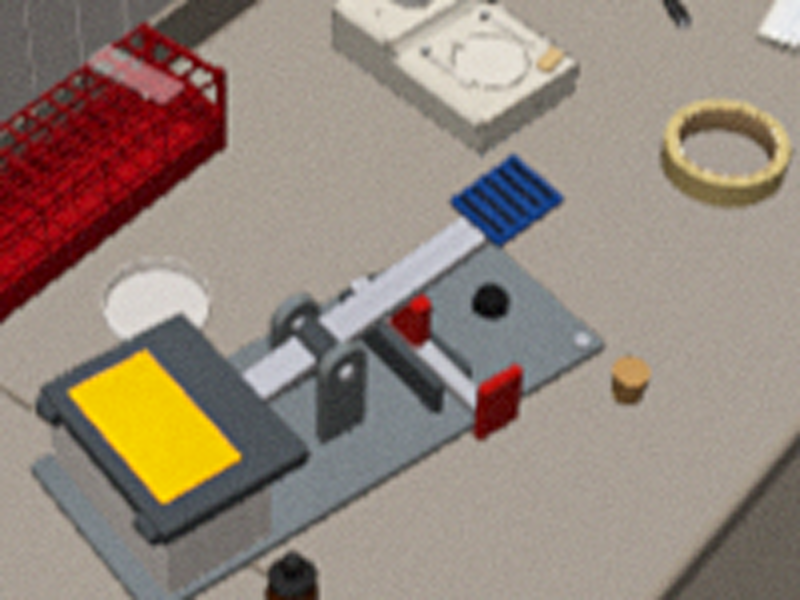

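Emit:
{"fn": "step_arm", "kwargs": {"plan": [{"tx": 0.2, "ty": -1.07, "tz": -1.2, "wx": 1.18, "hand": 0}, {"tx": 0.4, "ty": -2.14, "tz": -2.4, "wx": 2.36, "hand": 0}, {"tx": 0.6, "ty": -3.2, "tz": -3.6, "wx": 3.54, "hand": 0}, {"tx": 0.8, "ty": -4.3, "tz": -4.8, "wx": 4.7, "hand": 0}, {"tx": 1.0, "ty": -5.3, "tz": -6.0, "wx": 5.9, "hand": 0}], "grip_force": 60}}

```text
invalid input at $.plan[0]: expected keys tx, ty, tz, wx, wy, wz, hand
```

Emit:
{"fn": "step_arm", "kwargs": {"plan": [{"tx": 0.2, "ty": -1.07, "tz": -1.2, "wx": 1.18, "wy": 0, "wz": 0, "hand": 0}, {"tx": 0.4, "ty": -2.14, "tz": -2.4, "wx": 2.36, "wy": 0, "wz": 0, "hand": 0}, {"tx": 0.6, "ty": -3.2, "tz": -3.6, "wx": 3.54, "wy": 0, "wz": 0, "hand": 0}, {"tx": 0.8, "ty": -4.3, "tz": -4.8, "wx": 4.7, "wy": 0, "wz": 0, "hand": 0}, {"tx": 1.0, "ty": -5.3, "tz": -6.0, "wx": 5.9, "wy": 0, "wz": 0, "hand": 0}], "grip_force": 60}}

```text
time: 1.32
tool_pos: [0.2794, -0.4309, 0.2142]
tcp_rot: [-2.092, 0.256, 2.092]
contact_force: [0.7, -0.3, 0.1]
gripper_width: 0.0254
```

```bash
cat > g.py <<'E'
from h import *
import sys
def go(t):
    s=read_state(); M=R.from_rotvec(s['tcp_rot']).as_matrix()
    print(s['time'],np.round(s['tool_pos'],4),M.round(3).tolist(),'F',np.round(s['contact_force'],1),'w',s['gripper_width'])
    yaw=np.degrees(np.arctan2(-M[1,2],-M[0,2])); print('yaw',yaw,'wx for -13.8:',(yaw+13.8)/5)
    print('units',(M.T@(np.array(t)-s['tool_pos'])/.025).round(2))
if __name__=='__main__': go([float(a) for a in sys.argv[1:4]])
E
python3 g.py 0.415 0.073 0.15
```

```text
1.3167 [ 0.2794 -0.4309  0.2142] [[0.0, -0.241, -0.971], [-0.0, -0.971, 0.241], [-1.0, 0.0, -0.0]] F [ 0.7 -0.3  0.1] w 0.02537151201197703
yaw -13.93998767293791 wx for -13.8: -0.027997534587581897
units [  2.57 -20.87  -0.41]
```

Emit:
{"fn": "step_arm", "kwargs": {"plan": [{"tx": 0, "ty": -1.6, "tz": -0.3, "wx": 0, "wy": 0, "wz": 0, "hand": 0}, {"tx": 0, "ty": -3.2, "tz": -0.6, "wx": 0, "wy": 0, "wz": 0, "hand": 0}, {"tx": 0, "ty": -4.8, "tz": -0.9, "wx": 0, "wy": 0, "wz": 0, "hand": 0}, {"tx": 0, "ty": -6.4, "tz": -0.9, "wx": 0, "wy": 0, "wz": 0, "hand": 0}, {"tx": 0, "ty": -8.0, "tz": -0.9, "wx": 0, "wy": 0, "wz": 0, "hand": 0}]}}

```text
time: 1.73
tool_pos: [0.3484, -0.2418, 0.2145]
tcp_rot: [-2.096, 0.251, 2.095]
contact_force: [1.5, 0.0, -0.5]
gripper_width: 0.0002
```

Emit:
{"fn": "step_arm", "kwargs": {"plan": [{"tx": 0, "ty": -1.6, "tz": 0, "wx": 0, "wy": 0, "wz": 0, "hand": 0}, {"tx": 0, "ty": -3.2, "tz": 0, "wx": 0, "wy": 0, "wz": 0, "hand": 0}, {"tx": 0.2, "ty": -4.8, "tz": 0, "wx": 0, "wy": 0, "wz": 0, "hand": 0}, {"tx": 0.5, "ty": -6.4, "tz": 0.2, "wx": 0, "wy": 0, "wz": 0, "hand": 0}, {"tx": 1, "ty": -8.0, "tz": 0.4, "wx": 0, "wy": 0, "wz": 0, "hand": 0}]}}

```text
time: 2.15
tool_pos: [0.3861, -0.0457, 0.1903]
tcp_rot: [-2.098, 0.251, 2.092]
contact_force: [0.8, 0.1, 0.8]
gripper_width: 0.0004
```

```bash
python3 g.py 0.418 0.073 0.07
```

```text
2.15 [ 0.3861 -0.0457  0.1903] [[0.003, -0.236, -0.972], [-0.001, -0.972, 0.236], [-1.0, -0.0, -0.003]] F [0.8 0.1 0.8] w 0.0004423805536557426
yaw -13.655543807749961 wx for -13.8: 0.02889123845000796
units [ 4.82 -4.91 -0.1 ]
```

Emit:
{"fn": "step_arm", "kwargs": {"plan": [{"tx": 0, "ty": -1.5, "tz": 0, "wx": 0, "wy": 0, "wz": 0, "hand": 0}, {"tx": 0, "ty": -3, "tz": 0, "wx": 0, "wy": 0, "wz": 0, "hand": 0}, {"tx": 0.5, "ty": -4.5, "tz": 0, "wx": 0, "wy": 0, "wz": 0, "hand": 0}, {"tx": 2.0, "ty": -4.7, "tz": 0, "wx": 0, "wy": 0, "wz": 0, "hand": 0}, {"tx": 3.0, "ty": -4.7, "tz": 0, "wx": 0, "wy": 0, "wz": 0, "hand": 0}]}}

```text
time: 2.57
tool_pos: [0.4138, 0.0699, 0.1136]
tcp_rot: [-2.099, 0.244, 2.094]
contact_force: [-0.7, -1.5, -1.3]
gripper_width: 0.0004
```

```bash
python3 - <<'E'
from h import *
snap('side','side2.png'); p,d=snap('scene','scene2.png')
cv2.imwrite('pics/s2c.png',cv2.resize(p[140:290,270:470,::-1],None,fx=4,fy=4,interpolation=2))
E
python3 g.py 0.418 0.073 0.067
```

```text
2.6667 [0.4105 0.0668 0.1116] [[-0.007, -0.234, -0.972], [-0.001, -0.972, 0.234], [-1.0, 0.002, 0.006]] F [-0.8  0.1  0.5] w -3.396894025281503e-05
yaw -13.5302866764762 wx for -13.8: 0.05394266470476019
units [ 1.78 -0.32 -0.24]
```

View pics/s2c.png

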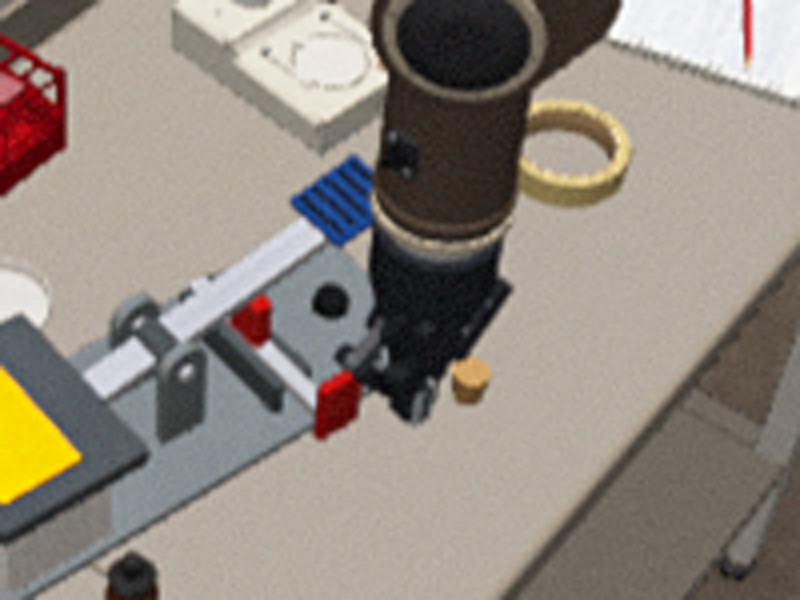

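```bash
python3 - <<'E'
import cv2
p=cv2.imread('pics/side2.png'); cv2.imwrite('pics/d2c.png',cv2.resize(p[120:270,290:450],None,fx=5,fy=4,interpolation=2))
E
```

```text
(no output)
```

View pics/d2c.png

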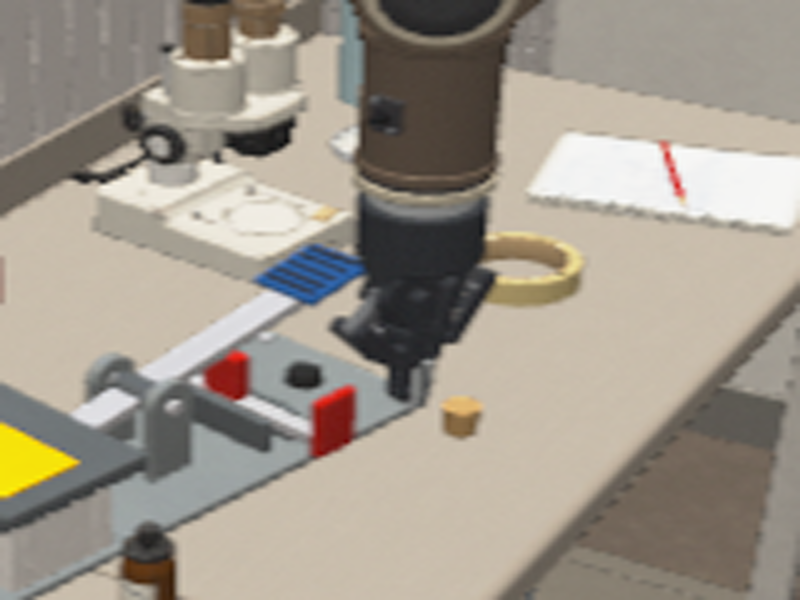

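Emit:
{"fn": "step_arm", "kwargs": {"plan": [{"tx": 0.7, "ty": -0.15, "tz": 0, "wx": 0, "wy": 0, "wz": 0, "hand": 0}, {"tx": 1.4, "ty": -0.2, "tz": 0, "wx": 0, "wy": 0, "wz": 0, "hand": 0}, {"tx": 2.05, "ty": -0.2, "tz": 0, "wx": 0, "wy": 0, "wz": 0, "hand": 0}, {"tx": 2.05, "ty": -0.2, "tz": -0.3, "wx": 0, "wy": 0, "wz": 0, "hand": 0}, {"tx": 2.05, "ty": -0.2, "tz": -0.7, "wx": 0, "wy": 0, "wz": 0, "hand": 0}]}}

```text
time: 3.08
tool_pos: [0.4316, 0.0669, 0.0641]
tcp_rot: [-2.095, 0.251, 2.096]
contact_force: [0.2, -0.9, 0.1]
gripper_width: -0.0002
```

Emit:
{"fn": "step_arm", "kwargs": {"plan": [{"tx": 0, "ty": 0, "tz": -0.3, "wx": 0, "wy": 0, "wz": 0, "hand": 0}, {"tx": 0, "ty": 0, "tz": -0.6, "wx": 0, "wy": 0, "wz": 0, "hand": 0}, {"tx": 0, "ty": 0, "tz": -0.9, "wx": 0, "wy": 0, "wz": 0, "hand": 0}, {"tx": 0, "ty": 0, "tz": -1.2, "wx": 0, "wy": 0, "wz": 0, "hand": 0}, {"tx": 0, "ty": 0, "tz": -1.5, "wx": 0, "wy": 0, "wz": 0, "hand": 0}]}}

```text
time: 3.5
tool_pos: [0.4682, 0.0583, 0.0636]
tcp_rot: [-2.095, 0.251, 2.095]
contact_force: [-1.9, 0.4, 1.3]
gripper_width: -0.0003
```

```bash
python3 g.py 0.495 0.054 0.06
```

```text
3.5 [0.4682 0.0583 0.0636] [[-0.0, -0.236, -0.972], [-0.0, -0.972, 0.236], [-1.0, 0.0, 0.0]] F [-1.9  0.4  1.3] w -0.0003139824957758811
yaw -13.661034087607444 wx for -13.8: 0.02779318247851137
units [ 0.14 -0.09 -1.08]
```

Emit:
{"fn": "step_arm", "kwargs": {"plan": [{"tx": 0, "ty": 0, "tz": -0.25, "wx": 0, "wy": 0, "wz": 0, "hand": 0}, {"tx": 0, "ty": 0, "tz": -0.5, "wx": 0, "wy": 0, "wz": 0, "hand": 0}, {"tx": 0, "ty": 0, "tz": -0.75, "wx": 0, "wy": 0, "wz": 0, "hand": 0}, {"tx": 0, "ty": 0, "tz": -0.95, "wx": 0, "wy": 0, "wz": 0, "hand": 0}, {"tx": 0, "ty": 0, "tz": -1.05, "wx": 0, "wy": 0, "wz": 0, "hand": 0}]}}

```text
time: 3.92
tool_pos: [0.4938, 0.0521, 0.0631]
tcp_rot: [-2.095, 0.251, 2.095]
contact_force: [-1.6, -0.7, 1.4]
gripper_width: 0.0
```

Emit:
{"fn": "step_arm", "kwargs": {"plan": [{"tx": 0, "ty": 0, "tz": -0.1, "wx": 0, "wy": 0, "wz": 0, "hand": 0}, {"tx": 0, "ty": 0, "tz": -0.15, "wx": 0, "wy": 0, "wz": 0, "hand": 0}, {"tx": 0, "ty": 0, "tz": -0.2, "wx": 0, "wy": 0, "wz": 0, "hand": 0}, {"tx": 0, "ty": 0, "tz": -0.2, "wx": 0, "wy": 0, "wz": 0, "hand": 0}, {"tx": 0, "ty": 0, "tz": -0.2, "wx": 0, "wy": 0, "wz": 0, "hand": 0}]}}

```text
time: 4.33
tool_pos: [0.4979, 0.0512, 0.0631]
tcp_rot: [-2.095, 0.251, 2.095]
contact_force: [-1.1, -0.2, -0.3]
gripper_width: 0.0001
```

Emit:
{"fn": "step_arm", "kwargs": {"plan": [{"tx": 0, "ty": 0, "tz": -0.1, "wx": 0, "wy": 0, "wz": 0, "hand": 0}, {"tx": 0, "ty": 0, "tz": -0.2, "wx": 0, "wy": 0, "wz": 0, "hand": 0}, {"tx": 0, "ty": 0, "tz": -0.3, "wx": 0, "wy": 0, "wz": 0, "hand": 0}, {"tx": 0, "ty": 0, "tz": -0.35, "wx": 0, "wy": 0, "wz": 0, "hand": 0}, {"tx": 0, "ty": 0, "tz": -0.35, "wx": 0, "wy": 0, "wz": 0, "hand": 0}]}}

```text
time: 4.75
tool_pos: [0.498, 0.051, 0.0622]
tcp_rot: [-2.082, 0.251, 2.114]
contact_force: [-29.2, 6.5, 22.0]
gripper_width: -0.0001
```

```bash
python3 - <<'E'
from h import *
p,d=snap('side','side3.png'); 
cv2.imwrite('pics/d3c.png',cv2.resize(p[120:270,290:450,::-1],None,fx=5,fy=4,interpolation=2))
E
python3 g.py 0.506 0.051 0.06
```

```text
4.8 [0.498  0.051  0.0622] [[-0.015, -0.233, -0.972], [-0.001, -0.973, 0.233], [-1.0, 0.005, 0.015]] F [-28.5   6.4  21.2] w 7.619821529960978e-05
yaw -13.468342805495212 wx for -13.8: 0.0663314389009578
units [ 0.08 -0.08 -0.31]
```

View pics/d3c.png

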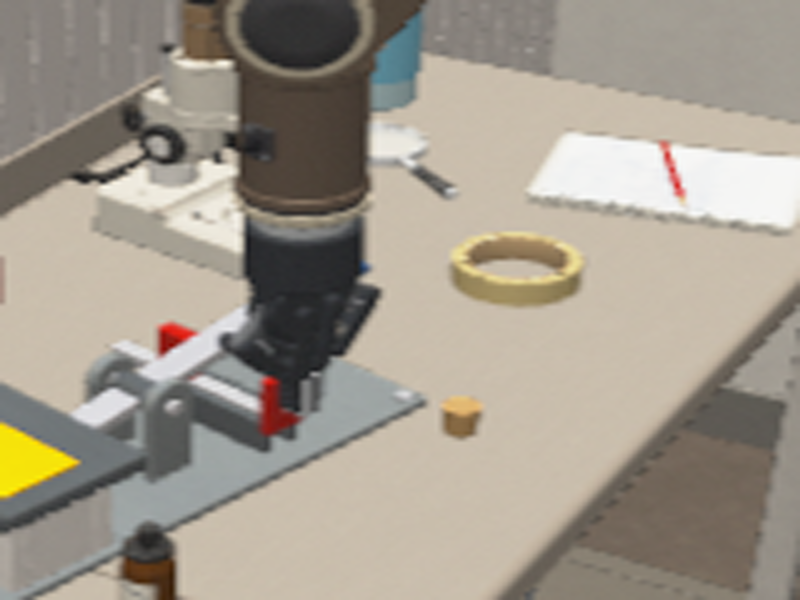

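Emit:
{"fn": "step_arm", "kwargs": {"plan": [{"tx": 0, "ty": 0, "tz": 0.8, "wx": 0, "wy": 0, "wz": 0, "hand": 0}, {"tx": 0, "ty": 0, "tz": 1.6, "wx": 0, "wy": 0, "wz": 0, "hand": 0}, {"tx": -1.3, "ty": 0, "tz": 1.8, "wx": 0, "wy": 0, "wz": 0, "hand": 0}, {"tx": -2.8, "ty": 0, "tz": 1.8, "wx": 0, "wy": 0, "wz": 0, "hand": 0}, {"tx": -4.3, "ty": 0, "tz": 1.8, "wx": 0, "wy": 0, "wz": 0, "hand": 0}]}}

```text
time: 5.22
tool_pos: [0.462, 0.0602, 0.1718]
tcp_rot: [-2.095, 0.249, 2.097]
contact_force: [1.6, -0.2, 0.9]
gripper_width: -0.0001
```

```bash
python3 - <<'E'
from h import *
p,d=snap('side','side4.png'); 
for n in ('side','scene'):
    if n=='scene': p,d=snap('scene','scene4.png')
    for l in ('bolt_face','pad_top'):
        for r in pinpoint(n,l)[:1]:
            c=r['centre'];u,v=int(round(c[0])),int(round(c[1])); print(n,l,r['p'],px2w(n,c,d[v,u]).round(3))
E
python3 g.py 0.544 -0.046 0.17
```

```text
side bolt_face 0.71 [0.508 0.04  0.055]
side pad_top 0.78 [ 0.547 -0.042  0.118]
scene bolt_face 0.7 [0.51  0.053 0.071]
scene pad_top 0.88 [0.464 0.093 0.264]
5.5167 [0.4624 0.0595 0.17  ] [[-0.001, -0.236, -0.972], [-0.0, -0.972, 0.236], [-1.0, 0.0, 0.001]] F [-0.1  0.1 -0.5] w -2.7036692286188922e-05
yaw -13.647628110023577 wx for -13.8: 0.03047437799528474
units [-0.    3.33 -4.17]
```

Emit:
{"fn": "step_arm", "kwargs": {"plan": [{"tx": 0, "ty": 0.8, "tz": -1.0, "wx": 0, "wy": 0, "wz": 0, "hand": 0}, {"tx": 0, "ty": 1.6, "tz": -2.0, "wx": 0, "wy": 0, "wz": 0, "hand": 0}, {"tx": 0, "ty": 2.4, "tz": -3.0, "wx": 0, "wy": 0, "wz": 0, "hand": 0}, {"tx": 0, "ty": 3.2, "tz": -4.0, "wx": 0, "wy": 0, "wz": 0, "hand": 0}, {"tx": 0.4, "ty": 3.35, "tz": -4.2, "wx": 0, "wy": 0, "wz": 0, "hand": 0}]}}

```text
time: 5.93
tool_pos: [0.5479, -0.0517, 0.1601]
tcp_rot: [-2.095, 0.258, 2.091]
contact_force: [0.9, -0.1, -0.5]
gripper_width: -0.0001
```

Emit:
{"fn": "step_arm", "kwargs": {"plan": [{"tx": 0.3, "ty": 0, "tz": 0, "wx": 0, "wy": 0, "wz": 0, "hand": 0}, {"tx": 0.6, "ty": 0, "tz": 0, "wx": 0, "wy": 0, "wz": 0, "hand": 0}, {"tx": 0.9, "ty": 0, "tz": 0, "wx": 0, "wy": 0, "wz": 0, "hand": 0}, {"tx": 1.2, "ty": 0, "tz": 0, "wx": 0, "wy": 0, "wz": 0, "hand": 0}, {"tx": 1.5, "ty": 0, "tz": 0, "wx": 0, "wy": 0, "wz": 0, "hand": 0}]}}

```text
time: 6.35
tool_pos: [0.5444, -0.0454, 0.1225]
tcp_rot: [-2.096, 0.249, 2.097]
contact_force: [-1.9, -1.4, 3.6]
gripper_width: 0.0005
```

```bash
python3 g.py 0.544 -0.046 0.05
```

```text
6.35 [ 0.5444 -0.0454  0.1225] [[-0.001, -0.234, -0.972], [-0.0, -0.972, 0.234], [-1.0, 0.0, 0.001]] F [-1.9 -1.4  3.6] w 0.0004625971707092366
yaw -13.535036613014212 wx for -13.8: 0.05299267739715781
units [2.9  0.03 0.01]
```

Contact with the pad is made (about 4 N), so I press on down.

Emit:
{"fn": "step_arm", "kwargs": {"plan": [{"tx": 0.3, "ty": 0, "tz": 0, "wx": 0, "wy": 0, "wz": 0, "hand": 0}, {"tx": 0.6, "ty": 0, "tz": 0, "wx": 0, "wy": 0, "wz": 0, "hand": 0}, {"tx": 0.9, "ty": 0, "tz": 0, "wx": 0, "wy": 0, "wz": 0, "hand": 0}, {"tx": 1.2, "ty": 0, "tz": 0, "wx": 0, "wy": 0, "wz": 0, "hand": 0}, {"tx": 1.5, "ty": 0, "tz": 0, "wx": 0, "wy": 0, "wz": 0, "hand": 0}]}}

```text
time: 6.77
tool_pos: [0.5451, -0.047, 0.0851]
tcp_rot: [-2.095, 0.252, 2.095]
contact_force: [-1.5, -4.2, 4.3]
gripper_width: 0.0001
```

Emit:
{"fn": "step_arm", "kwargs": {"plan": [{"tx": 0.25, "ty": 0, "tz": 0, "wx": 0, "wy": 0, "wz": 0, "hand": 0}, {"tx": 0.5, "ty": 0, "tz": 0, "wx": 0, "wy": 0, "wz": 0, "hand": 0}, {"tx": 0.7, "ty": 0, "tz": 0, "wx": 0, "wy": 0, "wz": 0, "hand": 0}, {"tx": 0.9, "ty": 0, "tz": 0, "wx": 0, "wy": 0, "wz": 0, "hand": 0}, {"tx": 1.1, "ty": 0, "tz": 0, "wx": 0, "wy": 0, "wz": 0, "hand": 0}]}}

```text
time: 7.18
tool_pos: [0.5455, -0.0454, 0.0579]
tcp_rot: [-2.096, 0.249, 2.094]
contact_force: [1.3, 1.5, 4.4]
gripper_width: -0.0
```

```bash
python3 g.py 0.544 -0.046 0.05
```

```text
7.1833 [ 0.5455 -0.0454  0.0579] [[0.001, -0.235, -0.972], [0.001, -0.972, 0.235], [-1.0, -0.001, -0.001]] F [1.3 1.5 4.4] w -1.2207363226832282e-05
yaw -13.609818852443617 wx for -13.8: 0.03803622951127679
units [0.31 0.04 0.05]
```

Emit:
{"fn": "step_arm", "kwargs": {"plan": [{"tx": 0.1, "ty": 0, "tz": 0, "wx": 0, "wy": 0, "wz": 0, "hand": 0}, {"tx": 0.2, "ty": 0, "tz": 0, "wx": 0, "wy": 0, "wz": 0, "hand": 0}, {"tx": 0.3, "ty": 0, "tz": 0, "wx": 0, "wy": 0, "wz": 0, "hand": 0}, {"tx": 0.4, "ty": 0, "tz": 0, "wx": 0, "wy": 0, "wz": 0, "hand": 0}, {"tx": 0.4, "ty": 0, "tz": 0, "wx": 0, "wy": 0, "wz": 0, "hand": 0}]}}

```text
time: 7.6
tool_pos: [0.5458, -0.0452, 0.0509]
tcp_rot: [-2.097, 0.25, 2.094]
contact_force: [-9.1, 2.0, 32.6]
gripper_width: -0.0
```

Emit:
{"fn": "step_arm", "kwargs": {"plan": [{"tx": -0.05, "ty": 0, "tz": 0, "wx": 0, "wy": 0, "wz": 0, "hand": 0}, {"tx": -0.05, "ty": 0, "tz": 0, "wx": 0, "wy": 0, "wz": 0, "hand": 0}, {"tx": -0.05, "ty": 0, "tz": 0, "wx": 0, "wy": 0, "wz": 0, "hand": 0}, {"tx": -0.05, "ty": 0, "tz": 0, "wx": 0, "wy": 0, "wz": 0, "hand": 0}, {"tx": -0.05, "ty": 0, "tz": 0, "wx": 0, "wy": 0, "wz": 0, "hand": 0}]}}

```text
time: 8.02
tool_pos: [0.5456, -0.0453, 0.0513]
tcp_rot: [-2.097, 0.249, 2.094]
contact_force: [-3.9, 2.6, 20.9]
gripper_width: -0.0005
```

```bash
python3 - <<'E'
from h import *
p,d=snap('side','side5.png')
cv2.imwrite('pics/d5c.png',cv2.resize(p[120:300,260:450,::-1],None,fx=4,fy=3.2,interpolation=2))
for l in ('lid_edge','cork','masking_tape','dropper_bottle','bolt_face'):
    for r in pinpoint('side',l)[:1]:
        c=r['centre'];u,v=int(round(c[0])),int(round(c[1])); print(l,r['p'],px2w('side',c,d[v,u]).round(3))
k=get_calibration('side'); v,u=np.mgrid[:400,:640]; E=np.array(k['extrinsics'])
P=np.stack([(u-k['cx'])/k['fx']*d,(v-k['cy'])/k['fy']*d,d],-1)@E[:3,:3].T+E[:3,3]
m=(p[...,0]>130)&(p[...,1]>100)&(p[...,2]<80)&(P[...,2]>.07)&(P[...,1]>.1)&(P[...,1]<.35)&(P[...,0]>.5)&(P[...,0]<.75)
Q=P[m]; c=Q.mean(0); n=np.linalg.svd(Q-c)[2][2]; print('lid tilt rad',np.arccos(abs(n[2])),len(Q))
print(read_state()['contact_force'],read_state()['tool_pos'],read_state()['time'])
E
```

```text
lid_edge 0.85 [0.602 0.19  0.121]
cork 0.44 [ 0.426 -0.032  0.012]
masking_tape 0.88 [ 0.478 -0.248  0.021]
dropper_bottle 0.52 [0.484 0.268 0.006]
bolt_face 0.64 [0.509 0.046 0.07 ]
lid tilt rad 0.33533570051755984 557
[-5.4543455   2.49070076 20.59786383] [ 0.54563051 -0.04532992  0.05123475] 8.3167
```

View pics/d5c.png

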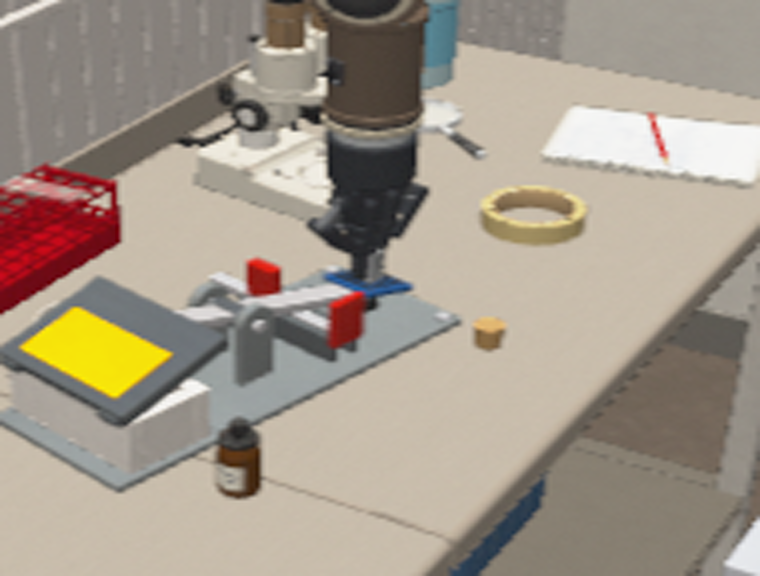

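The lid is raised with a tilt of about 0.335 rad, the pad is held at its stop with about 21 N, the bolt is in, and the bystanders are in place.

```bash
python3 -c "
from workcell import *
print(job_done()); s=read_state(); print(s['time'],s['contact_force'])"
```

```text
the job is handed in; nothing more can be done
None
the job is handed in; nothing more can be done
```

The well is open, and I handed the job in at about 8.3 s of the 38 s allowed, still holding the pad down with the lid raised.

- **Bolt:** I pushed it in with the closed fingers until it hit its stop at about 30 N. In the camera images its outer face then sat about 45 mm further in than the zero-travel position I had worked out.
- **Lever and lid:** I pressed the blue pad to its stop and eased the push from 33 N to about 21 N. The side camera's depth image gave a lid tilt of about 0.335 rad, inside the 0.29 to 0.45 rad range.
- **Lid contact:** the hand stayed over the bolt and the pad and never came near the lid.
- **Bystanders:** cork, bottle and tape read within about 10 mm of where they started, which is around the detector's error. The dish was out of view behind the lid in the last picture, so I did not recheck it, but the arm never came near it.

One reading was wrong: after the bolt push, the scene camera reported the pad on the gripper, because the arm was hiding it. I ignored it and used the other measurements.

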